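Tip the drone boom tubes out of the parts tub

TASK

Swing the tub's folded carry handle up until it clicks into its locked position, square to the tub, with the tub still level. Then tip the tub by that handle 45 degrees towards the catch tray (never past 55) and hold it there for a second so that both black tubes roll out into the tray, and lower it gently back to level with the handle still locked. Leave the other things on the bench where they are.

Things in the scene. Friction and masses are not known exactly. Their poses are not given: they have to be found in the camera images.
- stand: Fixed stand: dark steel base plate 175 x 230 mm, two grey uprights 128 mm high at y = -100 and 100 mm that carry the tub, and on the +x side an aluminium catch tray. Origin on the bench under the tub's hinge line; x points level to the tray (the tub tips that way), y along the hinge line, z up. A white scale on the -y upright has marks at 0 (top) and 45 degrees for the tub's pointer.
- pivot (a point): Point on the hinge line of the tub, midway between the uprights, 110 mm above the bench; fixed, axes as the stand's. Both tub and handle turn about the line through this point along the stand's y.
- tub (a joint): Tilt of the tub (rad): 0 level on its stop, positive = tipped towards the tray, 45 degrees = 0.785, range 0 to 1.2. The tub is an open aluminium scoop 148 mm wide, 165 mm long, open at the tray end, its floor falling back at 22 degrees when level; all within 105 mm of the hinge line. A counterweight makes it fall back if let go; about 4 N at the handle's bar lifts it from its stop.
- handle (a joint): Angle of the carry handle relative to the tub (rad): 0 = flat, pointing away from the tray; 1.571 = square to the tub, its end stop. At about 1.5 a sprung pawl gives a bump of about 2 N at the bar, then locks it at 1.56 to 1.571; pushing on tips the tub. Pulling back by more than about 3 N with the tub on its level stop unlocks it. Elsewhere friction keeps it where it is left.
- handle_grip (a point): Middle of the handle's crossbar, on its centreline, 150 mm from the hinge line: from the pivot, in stand axes, at (-150 cos a, 0, 150 sin a) mm with a = handle + tub angle. The handle is a U of 10 mm steel rod; the crossbar lies along the stand's y, 170 mm long, with a round black sleeve 18 mm in diameter and 110 mm long.
- tray (a point): Centre of the catch tray's inner floor, 10 mm above the bench, axes as the stand's. Inside 160 (x) x 170 (y) mm; walls 47 mm high, 14 mm on the tub's side.
- tube_a: Loose black boom tube, round, 28 mm diameter, 120 mm long, two steel bands, lying in the tub against its back wall. Origin at its centre, its axis along its y.
- tube_b: Second boom tube, like the first, lying in the tub in front of it. Origin at its centre, its axis along its y.
- screwdriver: Bystander: screwdriver lying on the bench behind the stand. Origin under its middle.
- screw_tin: Bystander: low open steel tin, 70 mm wide, 25 mm high. Origin under its centre.
- solder_spool: Bystander: grey spool, 56 mm wide, 42 mm high. Origin under its centre.
- flux_bottle: Bystander: small amber bottle with white cap, 48 mm wide, 110 mm high. Origin under its centre.
- drone_body: Bystander: drone body with four short arms, about 220 x 180 x 70 mm. Origin under its centre.
- propeller: Bystander: grey propeller 200 mm long lying flat. Origin under its hub.
Mind the look-alikes: they are no part of the job. What is shaped like the tube_a but orange is not meant. What is shaped like the tube_b but white is not meant.

How it is judged:
On the way, in this order (a step that is already met when the one before it is completed fails the run):
1. the handle is locked square to the tub (within 3 degrees of its stop) while the tub is level (within 4 degrees) (value of joint handle above 1.52 rad and value of joint tub below 0.07 rad), for 0.2 s.
2. the tub is held tipped at 45 degrees, 6 either way (value of joint tub between 0.68 and 0.89 rad and value of joint handle above 1.45 rad), for 0.5 s.
At the end, for the whole second after the job is handed in: The tub is back level (within 2.3 degrees), its handle still locked (within 3 degrees of its stop), both tubes lie at rest inside the catch tray, below its rim (value of joint tub below 0.04 rad and value of joint handle above 1.52 rad and x of tube_a in the frame of tray between -0.08 and 0.08 m and y of tube_a in the frame of tray between -0.085 and 0.085 m and z of each of tube_a, tube_b in the frame of tray below 0.05 m and linear speed of each of tube_a, tube_b below 0.03 m/s and x of tube_b in the frame of tray between -0.08 and 0.08 m and y of tube_b in the frame of tray between -0.085 and 0.085 m); the robot touches nothing.
It fails at once if the tub is tipped past 55 degrees (value of joint tub above 0.96 rad).
It fails at once if the tub falls back instead of being lowered (faster than 1.5 rad/s, above 0.1 rad) (velocity of joint tub below -1.5 rad/s and value of joint tub above 0.1 rad).
It fails at once if the tub is tipped more than 11 degrees while the handle is not locked (value of joint tub above 0.2 rad and value of joint handle below 1.4 rad).
It fails at once if another thing on the bench is moved by more than 30 mm (distance of any of screwdriver, screw_tin, solder_spool, flux_bottle, drone_body, propeller from where it was at the start of the episode above 0.03 m).
It also fails if it takes over 58 s, if anything falls off the work surface, if the arm or the gripper's body presses on something with over 40 N, if the wrist force passes 120 N, or if a joint passes its speed limit or range.

ROBOT

A 7-joint arm with a two-finger parallel gripper is mounted at the origin on the work surface. World frame = base frame: x ahead of the robot, y to its left, z up, the work surface at z = 0. Lengths are in m, angles in rad, forces in N, time in s.
With the tool pointing down it reaches from about 0.425 to 0.875 m from the base axis. Payload 4.7 kg.
Tool frame: the origin (TCP) lies between the finger pads; the fingertips stand 14 mm ahead of it and the grasp point (between the pads) lies 5 mm behind it; z points along the fingers, y is the line along which they close (so a half turn about z gives the same grasp; the last joint's range is limited). The gripper opens to 87 mm and grips with 3 to 60 N. Pads are 19 mm wide; open, the fingers measure 117 mm over their backs; the gripper's body (75 mm by 190 mm) begins 51 mm behind the grasp point.
Start: joints at [-1.124, 0.321, -0.07, 1.45, 0.023, 1.371, -0.057], TCP at [0.273, 0.59, 0.237] pointing down, gripper open.
Joint ranges: [-2.86, 2.86], [-0.3, 2.09], [-1.38, 1.24], [0.06, 2.45], [-1.56, 4.7], [0.09, 2.05], [-2.69, 2.69]. Speed limits (rad/s): [2.57, 2.57, 3.14, 3.14, 3.14, 3.14, 3.14].

INTERFACE

Orientations are given as a rotation vector (axis times angle).
In Python, from bench import ctrl gives the robot as it stands.
- The arm moves only by the tool step_arm, never from a script. Its argument "commands" is a list of rows, each an object with "travel": the shift along the tool's x, y, z in m, a list of three; "turn": the turn, a rotation vector about the tool's x, y, z in degrees, a list of three. A call has 1 to 5 rows; each row is the pose to reach, as a shift and turn from the pose commanded when the call began, along the tool's axes at that moment; what a row does not reach only later rows make up. A row lasts 1/10 s, in which the tool goes at most 50 mm and 8.59 degrees, less where a joint would pass 70% of its speed; a pose out of reach is approached as far as the arm can. A call with a gripper value outside its range is refused whole. "gripper" is the opening, from 0 (shut) to 1 (fully open), set as the call begins (left out, the last holds). The fingers move at their own pace and stop on an object; "force" is the grip in N (left out, the last holds). Time passes only in rows, so rows that repeat a pose let the fingers close. It gives the time, the measured TCP pose, the force, the opening and the grip force at its end, in the units of the state.
- ctrl.get_state(): the state, without advancing time (a new reading comes with each control period).
- ctrl.get_image(name): name is "scene" or "top"; returns the picture (400x640x3 uint8, red, green, blue); there is no depth.
- ctrl.camera_model(name): a dict with "fx", "fy", "cx", "cy" (pixels), "k1" (the pictures are not rectified: a ray, as slopes to the right and down, at radius r is drawn at 1 + k1 r^2 times it, then the intrinsics apply), "R" (3x3) and "t" (3): a world point X has camera coordinates R X + t. Camera axes: x right, y down, z forward; pixel columns grow to the right and rows downward; lengths in m; the calibration is good to about 2 mm. A picture is of the moment at which its call begins. camera_model takes no time and is no camera call.
- ctrl.close_job(): hands the job in; it is judged then, once.
The state is a dict: "time": time; "joint_positions": joint angles; "qd": joint speeds; "joint_torque": joint torques, N m; "position": TCP position; "tool_rot": TCP orientation; "ft_force": force on the tool from outside, world axes, zero at the start; "torque": the same for the moment, N m; "grip_width": opening from 0.0 (shut) to 1.0 (fully open); "grip_force": force on a finger pad.
Only numpy, scipy, OpenCV 4.12 (cv2) and the standard library are available. Lean on these libraries where they do the work, as an engineer would, in place of code of your own. Each camera call takes 0.05 s, during which the arm holds its last target. There are 200 camera calls.

## Working session

There is one attempt and no reset: what is moved stays moved. The work goes in short steps, Python scripts to look and compute and a tool call to move; the robot and the scene stay as the last step left them, time stands still between calls to the robot, and variables do not carry over. Pictures are saved under pics/ and viewed, at most 10 in all, crops included, and the job is handed in when it is done.

Besides the shell and the picture viewer there is one more tool, called after "Call:" as a command line: name --argument value ..., lists and objects as JSON in quotes. step_arm: Moves the arm, as the interface text tells. Its arguments: {"type":"object","properties":{"commands":{"type":"array"},"gripper":{"type":"number"},"force":{"type":"number"}},"required":["commands"]}

```bash
mkdir -p pics; python3 - <<'E'
from bench import ctrl
import cv2
for n in("scene","top"):
    cv2.imwrite(f"pics/{n}0.png",ctrl.get_image(n)[:,:,::-1]); m=ctrl.camera_model(n);print(n,m)
s=ctrl.get_state();print(s)
E
```

```text
scene {'fx': 461.3842533728989, 'fy': 461.3842533728989, 'cx': 319.1575057986379, 'cy': 200.02553431019797, 'k1': 0.012180348695682441, 'R': array([[-0.20514425,  0.97858252,  0.01709057],
       [ 0.57322497,  0.13428448, -0.80831974],
       [-0.79330257, -0.15602541, -0.58849563]]), 't': array([ 0.08001745, -0.22791656,  1.85884534])}
top {'fx': 366.0751077050213, 'fy': 366.0751077050213, 'cx': 316.7902935427456, 'cy': 200.4646597064392, 'k1': -0.0015670780471482189, 'R': array([[ 0.00685615, -0.99994483,  0.00795792],
       [-0.98237076, -0.00822197, -0.18676213],
       [ 0.18681726, -0.00653716, -0.98237293]]), 't': array([0.03572001, 0.49688581, 1.02753818])}
{'time': 0.1, 'joint_positions': array([-1.12392128,  0.32174054, -0.07007436,  1.4515619 ,  0.02263764,
        1.37084849, -0.05691771]), 'qd': array([-0.00087886, -0.00131757,  0.00118914, -0.00329579, -0.00018282,
        0.00088212, -0.00028072]), 'joint_torque': array([ 2.53519938e-04, -4.92569053e+01, -4.05610772e-01, -3.13397169e+01,
       -6.40302384e-02,  3.94251966e-02,  5.67229267e-05]), 'position': array([0.2724596 , 0.58959793, 0.23557177]), 'tool_rot': array([-6.74443422e-01, -3.06809046e+00,  2.75647375e-03]), 'ft_force': array([-0.01521485,  0.84439368, -0.01276416]), 'torque': array([0.02194049, 0.0060649 , 0.0103243 ]), 'grip_force': 0.0, 'grip_width': 0.9982571276541699}
```

View pics/scene0.png

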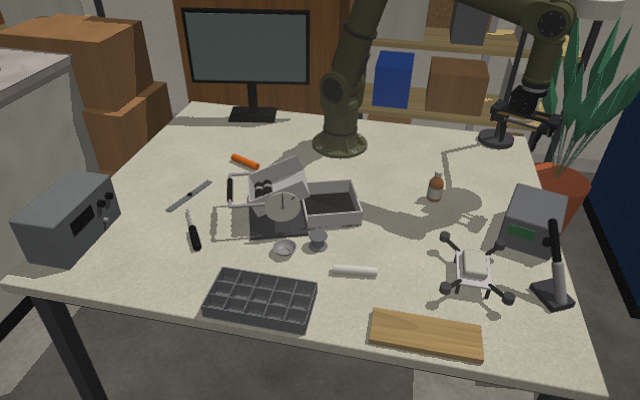

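View pics/top0.png

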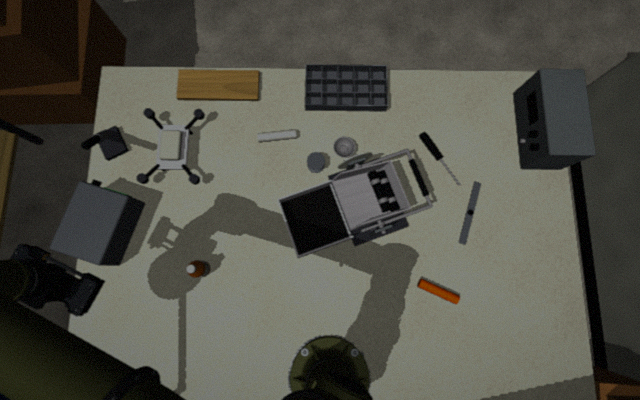

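Both views show the stand near top pixel (355,205). The handle lies flat to the right with its sleeve near (420,178), and the tray is at (318,215). I'll enlarge both.

```bash
python3 - <<'E'
import cv2
a=cv2.imread("pics/top0.png")[135:265,270:470]; cv2.imwrite("pics/topc.png",cv2.resize(a,None,fx=4,fy=4,interpolation=cv2.INTER_CUBIC))
a=cv2.imread("pics/scene0.png")[145:255,200:370]; cv2.imwrite("pics/scenec.png",cv2.resize(a,None,fx=4.5,fy=4.5,interpolation=cv2.INTER_CUBIC))
E
```

```text
(no output)
```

View pics/topc.png

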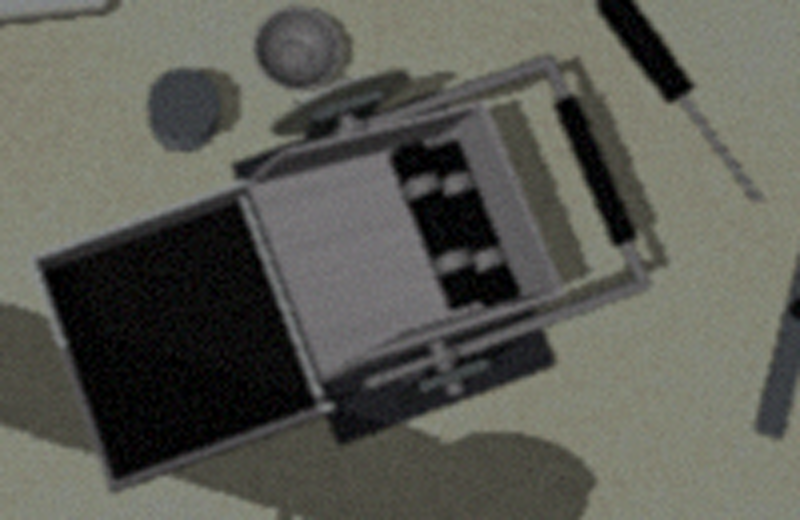

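View pics/scenec.png

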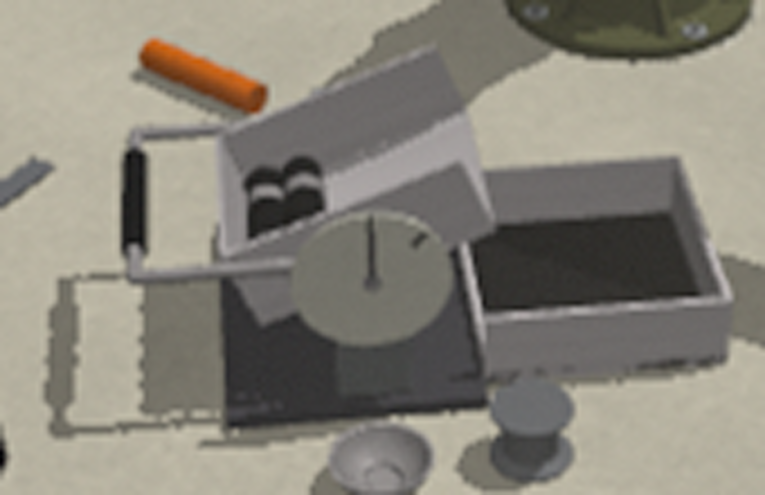

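The top crop shows the sleeve ends at about (568,100) and (625,242), with the bar corners at (548,62) and (645,285). In the scene crop the sleeve ends are at (133,150) and (133,253), the corners at (135,135) and (133,270), and the scale hub at (372,283). I'll fit the stand pose and handle angle to these points.

```bash
cat > h.py <<'E'
from bench import ctrl
import numpy as np
from scipy.spatial.transform import Rotation as R
from scipy.optimize import least_squares
def proj(n,X):
    m=ctrl.camera_model(n);c=m['R']@X+m['t'];s=c[:2]/c[2];s=s*(1+m['k1']*s@s)
    return s*m['fx']+[m['cx'],m['cy']]
E
python3 - <<'E'
from h import *
T=lambda u,v:np.array([270+(u+.5)/4-.5,135+(v+.5)/4-.5])
S=lambda u,v:np.array([200+(u+.5)/4.5-.5,145+(v+.5)/4.5-.5])
bar=[('top',-.055,T(568,100)),('top',.055,T(625,242)),('top',-.085,T(548,62)),('top',.085,T(645,285)),
('scene',.055,S(133,150)),('scene',-.055,S(133,253)),('scene',.085,S(135,135)),('scene',-.085,S(133,270))]
def X(p,q):
    c,s=np.cos(p[2]),np.sin(p[2]);return np.array([p[0]+c*q[0]-s*q[1],p[1]+s*q[0]+c*q[1],q[2]])
def f(p):
    r=[proj(n,X(p,[-.15*np.cos(p[3]),y,.11+.15*np.sin(p[3])]))-o for n,y,o in bar]
    for u,v,y in((40,262,-.087),(113,487,.087)): r.append(proj('top',X(p,[p[4],y,.055]))-T(u,v))
    r.append(proj('scene',X(p,[0,-.11,.11]))-S(372,283))
    return np.ravel(r)
for y0 in(1.5,2.):
    r=least_squares(f,[.55,-.1,y0,0.05,.25],loss='soft_l1');p=r.x;print(p,r.cost);print(f(p).reshape(-1,2).round(1).tolist())
a=p[3];g=X(p,[-.15*np.cos(a),0,.11+.15*np.sin(a)]);print('grip',g,'pivot',X(p,[0,0,.11]),'sleeve ends',X(p,[-.15,.055,.11]))
s=ctrl.get_state();M=R.from_rotvec(s['tool_rot']).as_matrix();print(M.round(3),s['time'])
sx=np.array([np.cos(p[2]),np.sin(p[2]),0])
print('stand x in tool',M.T@sx,'turn z deg',np.degrees(np.arctan2(-(M.T@sx)[0],(M.T@sx)[1])))
print('to above',M.T@(g-s['position']))
E
```

```text
[ 0.49971301 -0.10447026  1.93023691  0.00232132  0.24038835] 3.4533777937212067
[[-0.5, 0.0], [0.7, 0.4], [0.4, -0.0], [0.0, -0.3], [0.3, 1.1], [0.2, -1.2], [-0.2, -0.8], [0.1, 1.1], [-1.2, -0.5], [0.7, -0.0], [-0.0, -0.6]]
[ 0.49971301 -0.10447026  1.93023691  0.00232132  0.24038835] 3.45337779372121
[[-0.5, 0.0], [0.7, 0.4], [0.4, -0.0], [0.0, -0.3], [0.3, 1.1], [0.2, -1.2], [-0.2, -0.8], [0.1, 1.1], [-1.2, -0.5], [0.7, -0.0], [-0.0, -0.6]]
grip [ 0.55247547 -0.24488395  0.1103482 ] pivot [ 0.49971301 -0.10447026  0.11      ] sleeve ends [ 0.50099045 -0.26423061  0.11      ]
[[-0.908  0.419 -0.001]
 [ 0.419  0.908 -0.002]
 [-0.    -0.002 -1.   ]] 0.1
stand x in tool [ 0.71190526  0.70227424 -0.00133817] turn z deg -45.390196944601946
to above [-0.60415227 -0.63989339  0.12643698]
```

Call:
step_arm --commands '[{"travel":[-0.03,-0.032,-0.013],"turn":[0,0,6.7]},{"travel":[-0.06,-0.064,-0.026],"turn":[0,0,13.5]},{"travel":[-0.09,-0.096,-0.039],"turn":[0,0,20.2]},{"travel":[-0.12,-0.128,-0.052],"turn":[0,0,26.9]},{"travel":[-0.151,-0.16,-0.065],"turn":[0,0,33.6]}]' --gripper 0.46 --force 15

```text
time: 0.6
position: [0.3427, 0.3796, 0.3016]
tool_rot: [-1.539, -2.739, 0.001]
ft_force: [0.3, 0.8, 0.6]
grip_width: 0.629
grip_force: 0.0
```

Call:
step_arm --commands '[{"travel":[-0.043,-0.01,0],"turn":[0,0,6.7]},{"travel":[-0.086,-0.02,0],"turn":[0,0,13.5]},{"travel":[-0.129,-0.03,0],"turn":[0,0,20.2]},{"travel":[-0.171,-0.04,0],"turn":[0,0,26.9]},{"travel":[-0.214,-0.049,0],"turn":[0,0,33.6]}]'

```text
time: 1.1
position: [0.413, 0.1717, 0.3013]
tool_rot: [-2.265, -2.177, -0.0]
ft_force: [0.3, 0.7, 0.1]
grip_width: 0.46
grip_force: 0.0
```

Call:
step_arm --commands '[{"travel":[-0.041,0.016,0],"turn":[0,0,6.7]},{"travel":[-0.082,0.031,0],"turn":[0,0,13.5]},{"travel":[-0.124,0.047,0],"turn":[0,0,20.2]},{"travel":[-0.165,0.062,0],"turn":[0,0,26.9]},{"travel":[-0.206,0.078,0],"turn":[0,0,33.6]}]'

```text
time: 1.6
position: [0.4838, -0.0369, 0.3014]
tool_rot: [-2.797, -1.429, -0.001]
ft_force: [0.8, 1.1, -0.5]
grip_width: 0.457
grip_force: 0.0
```

Call:
step_arm --commands '[{"travel":[-0.026,0.036,0],"turn":[0,0,6.7]},{"travel":[-0.051,0.071,0],"turn":[0,0,13.5]},{"travel":[-0.077,0.107,0],"turn":[0,0,20.2]},{"travel":[-0.102,0.142,0],"turn":[0,0,26.9]},{"travel":[-0.128,0.178,0],"turn":[0,0,33.6]}]'

```text
time: 2.1
position: [0.5544, -0.2439, 0.3013]
tool_rot: [-3.091, -0.561, -0.0]
ft_force: [1.1, 0.4, 0.4]
grip_width: 0.462
grip_force: 0.0
```

```bash
cat >> h.py <<'E'
PIV=np.array([.4997,-.1045,.11]);YAW=1.930
sx=np.array([np.cos(YAW),np.sin(YAW),0])
def rep():
    s=ctrl.get_state();M=R.from_rotvec(s['tool_rot']).as_matrix();d=s['position']-PIV
    print('t',s['time'],'pos',s['position'].round(4),'stand xz mm',(d@sx*1e3).round(1),'y',(d@[-sx[1],sx[0],0]*1e3).round(1),'z',(d[2]*1e3).round(1),'a',np.degrees(np.arctan2(d[2]-.005,-d@sx)).round(1))
    print('F',s['ft_force'].round(2),'F along x',(s['ft_force']@sx).round(2),'grip',s['grip_width'],s['grip_force'],'q',s['joint_positions'].round(2))
    print('sx in tool',(M.T@sx).round(4),'down in tool',(M.T@[0,0,-1]).round(4))
    return s,M
E
python3 - <<'E'
from h import *
s,M=rep()
g=PIV-.15*sx+[0,0,-.005]
print('travel to grasp',(M.T@(g-s['position'])).round(4))
E
```

```text
t 2.1 pos [ 0.5544 -0.2439  0.3013] stand xz mm -149.7 y -2.2 z 191.3 a 51.2
F [1.06 0.41 0.43] F along x 0.01 grip 0.4621086021130961 0.0 q [-0.27  0.25  0.77  1.49 -0.17  1.48 -0.7 ]
sx in tool [ 0.e+00 -1.e+00  5.e-04] down in tool [-2.e-04  5.e-04  1.e+00]
travel to grasp [-0.0022  0.0004  0.1963]
```

Call:
step_arm --commands '[{"travel":[-0.001,0,0.05],"turn":[0,0,0]},{"travel":[-0.002,0,0.095],"turn":[0,0,0]},{"travel":[-0.002,0,0.135],"turn":[0,0,0]},{"travel":[-0.002,0,0.17],"turn":[0,0,0]},{"travel":[-0.002,0,0.196],"turn":[0,0,0]}]'

```text
time: 2.6
position: [0.5507, -0.2427, 0.1025]
tool_rot: [-3.088, -0.567, 0.005]
ft_force: [0.6, 0.3, 0.9]
grip_width: 0.457
grip_force: 0.0
```

```bash
python3 - <<'E'
from h import *
import cv2
rep()
im=[cv2.resize(ctrl.get_image(n)[y:y+110,x:x+130,::-1].copy(),None,fx=3,fy=3,interpolation=cv2.INTER_CUBIC) for n,x,y in(('top',350,130),('scene',180,130))]
cv2.imwrite("pics/g.png",np.hstack(im))
E
```

```text
t 2.6 pos [ 0.5507 -0.2427  0.1025] stand xz mm -147.3 y 0.8 z -7.5 a -4.9
F [0.63 0.26 0.94] F along x 0.02 grip 0.4570379233655758 0.0 q [-0.22  0.39  0.72  1.75 -0.28  1.11 -0.62]
sx in tool [ 0.0038 -1.      0.0023] down in tool [0.0028 0.0023 1.    ]
```

View pics/g.png

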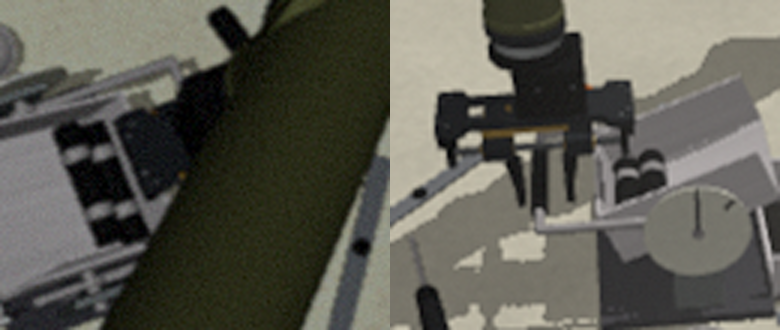

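The fingers straddle the sleeve at about (540,185) in the right-hand view, clear of the tub. I'll close now.

Call:
step_arm --commands '[{"travel":[0,0,0],"turn":[0,0,0]},{"travel":[0,0,0],"turn":[0,0,0]},{"travel":[0,0,0],"turn":[0,0,0]},{"travel":[0,0,0],"turn":[0,0,0]},{"travel":[0,0,0],"turn":[0,0,0]}]' --gripper 0.1 --force 15

```text
time: 3.2
position: [0.5534, -0.2445, 0.1071]
tool_rot: [3.088, 0.566, 0.005]
ft_force: [1.1, -2.6, 2.8]
grip_width: 0.202
grip_force: 15.0
```

```bash
python3 - <<'E'
from h import *
rep()
# arc rows: tool y=-stand x, tool z=down
def rows(a0,a1,n=5):
    for a in np.linspace(a0,a1,n+1)[1:]: print([0,round(-.15*(np.cos(a0)-np.cos(a)),4),round(-.15*(np.sin(a)-np.sin(a0)),4)],end=' ')
    print(a1)
e=[0,.35,.7,1.05,1.33,1.50,1.60]
for i in range(6): rows(e[i],e[i+1])
E
```

```text
t 3.2 pos [ 0.5534 -0.2445  0.1071] stand xz mm -150.0 y -1.1 z -2.9 a -3.0
F [ 1.09 -2.62  2.8 ] F along x -2.84 grip 0.20172056112698392 14.9981090426445 q [-0.22  0.38  0.72  1.75 -0.28  1.11 -0.62]
sx in tool [ 0.0036 -1.     -0.0028] down in tool [-0.0028 -0.0029  1.    ]
[0, np.float64(-0.0004), np.float64(-0.0105)] [0, np.float64(-0.0015), np.float64(-0.0209)] [0, np.float64(-0.0033), np.float64(-0.0313)] [0, np.float64(-0.0058), np.float64(-0.0415)] [0, np.float64(-0.0091), np.float64(-0.0514)] 0.35
[0, np.float64(-0.0039), np.float64(-0.0097)] [0, np.float64(-0.0086), np.float64(-0.0192)] [0, np.float64(-0.0138), np.float64(-0.0282)] [0, np.float64(-0.0197), np.float64(-0.0369)] [0, np.float64(-0.0262), np.float64(-0.0452)] 0.7
[0, np.float64(-0.007), np.float64(-0.0078)] [0, np.float64(-0.0146), np.float64(-0.0151)] [0, np.float64(-0.0227), np.float64(-0.0218)] [0, np.float64(-0.0312), np.float64(-0.0279)] [0, np.float64(-0.0401), np.float64(-0.0335)] 1.05
[0, np.float64(-0.0074), np.float64(-0.004)] [0, np.float64(-0.015), np.float64(-0.0075)] [0, np.float64(-0.0228), np.float64(-0.0106)] [0, np.float64(-0.0308), np.float64(-0.0133)] [0, np.float64(-0.0389), np.float64(-0.0156)] 1.33
[0, np.float64(-0.005), np.float64(-0.0011)] [0, np.float64(-0.01), np.float64(-0.0021)] [0, np.float64(-0.015), np.float64(-0.0029)] [0, np.float64(-0.0201), np.float64(-0.0035)] [0, np.float64(-0.0252), np.float64(-0.004)] 1.5
[0, np.float64(-0.003), np.float64(-0.0002)] [0, np.float64(-0.006), np.float64(-0.0003)] [0, np.float64(-0.009), np.float64(-0.0004)] [0, np.float64(-0.012), np.float64(-0.0004)] [0, np.float64(-0.015), np.float64(-0.0003)] 1.6
```

Call:
step_arm --commands '[{"travel":[0,-0.0004,-0.0105],"turn":[0,0,0]},{"travel":[0,-0.0015,-0.021],"turn":[0,0,0]},{"travel":[0,-0.0033,-0.0313],"turn":[0,0,0]},{"travel":[0,-0.0058,-0.0415],"turn":[0,0,0]},{"travel":[0,-0.0091,-0.0514],"turn":[0,0,0]}]'

```text
time: 3.7
position: [0.5505, -0.2369, 0.1585]
tool_rot: [3.086, 0.565, 0.006]
ft_force: [5.8, -4.5, -0.8]
grip_width: 0.203
grip_force: 15.0
```

Call:
step_arm --commands '[{"travel":[0,-0.0039,-0.0097],"turn":[0,0,0]},{"travel":[0,-0.0086,-0.0192],"turn":[0,0,0]},{"travel":[0,-0.0138,-0.0282],"turn":[0,0,0]},{"travel":[0,-0.0197,-0.0369],"turn":[0,0,0]},{"travel":[0,-0.0262,-0.0452],"turn":[0,0,0]}]'

```text
time: 4.2
position: [0.5422, -0.2146, 0.2052]
tool_rot: [3.082, 0.562, 0.011]
ft_force: [5.9, -8.4, 3.8]
grip_width: 0.201
grip_force: 15.0
```

```bash
python3 - <<'E'
from h import *
rep()
E
```

```text
t 4.2 pos [ 0.5422 -0.2146  0.2052] stand xz mm -118.0 y -1.1 z 95.2 a 37.4
F [ 5.87 -8.37  3.83] F along x -9.9 grip 0.20080635123472249 14.996498376131058 q [-0.32  0.23  0.76  1.7  -0.16  1.27 -0.74]
sx in tool [ 0.0018 -1.     -0.0097] down in tool [-0.0055 -0.0098  0.9999]
```

Call:
step_arm --commands '[{"travel":[0,0,0],"turn":[0,0,0]},{"travel":[0,0,0],"turn":[0,0,0]}]'

```text
time: 4.4
position: [0.5422, -0.2144, 0.2055]
tool_rot: [3.083, 0.563, 0.012]
ft_force: [4.5, -7.8, 6.1]
grip_width: 0.2
grip_force: 15.0
```

```bash
python3 - <<'E'
from h import *
import cv2
s,M=rep()
im=[cv2.resize(ctrl.get_image(n)[y:y+110,x:x+130,::-1].copy(),None,fx=3,fy=3,interpolation=cv2.INTER_CUBIC) for n,x,y in(('top',350,130),('scene',180,120))]
cv2.imwrite("pics/g2.png",np.hstack(im))
E
```

```text
t 4.4 pos [ 0.5422 -0.2144  0.2055] stand xz mm -117.8 y -1.1 z 95.5 a 37.5
F [ 4.51 -7.75  6.11] F along x -8.84 grip 0.2002195943094325 14.999997764825821 q [-0.32  0.23  0.76  1.7  -0.16  1.27 -0.74]
sx in tool [ 0.0022 -1.     -0.0091] down in tool [-0.006  -0.0091  0.9999]
```

View pics/g2.png

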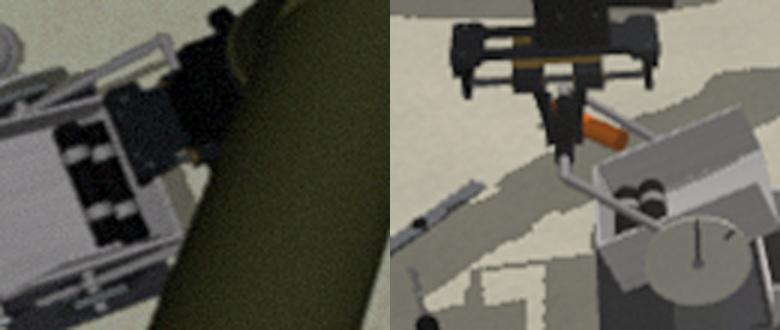

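The handle is raised to about 40° and the gripped bar's near corner is at about (563,170) in the right-hand view. I'll work out the true handle angle from that pixel.

```bash
python3 - <<'E'
from h import *
o=np.array([180+(563-390)/3,120+168/3])
sy=np.array([-sx[1],sx[0],0])
for d in range(30,48,2):
    a=np.radians(d);X=PIV-.15*np.cos(a)*sx+[0,0,.15*np.sin(a)]-.085*sy
    print(d,(proj('scene',X)-o).round(1),(-150*np.cos(a)).round(1),(150*np.sin(a)).round(1))
E
```

```text
30 [-3.7  7.7] -129.9 75.0
32 [-2.8  6.2] -127.2 79.5
34 [-1.9  4.9] -124.4 83.9
36 [-1.   3.5] -121.4 88.2
38 [0.  2.1] -118.2 92.3
40 [1.1 0.8] -114.9 96.4
42 [ 2.3 -0.5] -111.5 100.4
44 [ 3.5 -1.7] -107.9 104.2
46 [ 4.7 -2.9] -104.2 107.9
```

Call:
step_arm --commands '[{"travel":[0,0.003,-0.003],"turn":[0,0,0]},{"travel":[0,0.003,-0.003],"turn":[0,0,0]}]'

```text
time: 4.7
position: [0.542, -0.214, 0.2063]
tool_rot: [3.088, 0.566, 0.005]
ft_force: [4.2, -2.9, 2.3]
grip_width: 0.202
grip_force: 15.0
```

```bash
python3 - <<'E'
from h import *
rep()
E
```

```text
t 4.7 pos [ 0.542  -0.214   0.2063] stand xz mm -117.4 y -1.1 z 96.3 a 37.9
F [ 4.16 -2.87  2.29] F along x -4.15 grip 0.20168073868352476 14.999608397483826 q [-0.32  0.23  0.76  1.69 -0.16  1.28 -0.74]
sx in tool [ 0.0036 -1.     -0.0025] down in tool [-0.0028 -0.0025  1.    ]
```

```bash
cat >> h.py <<'E'
def rows(a0,a1,n=5,c=(0,0)):
    for a in np.linspace(a0,a1,n+1)[1:]: print([0,float(round(c[0]-.15*(np.cos(a0)-np.cos(a)),4)),float(round(c[1]-.15*(np.sin(a)-np.sin(a0)),4))],end=' ')
    print(a1)
E
python3 - <<'E'
from h import *
rows(.672,1.02,5,(.0015,-.001)); rows(1.02,1.33)
E
```

```text
[0, -0.0053, -0.0089] [0, -0.0126, -0.0164] [0, -0.0204, -0.0233] [0, -0.0287, -0.0297] [0, -0.0374, -0.0354] 1.02
[0, -0.0081, -0.0046] [0, -0.0164, -0.0087] [0, -0.025, -0.0123] [0, -0.0338, -0.0154] [0, -0.0427, -0.0179] 1.33
```

Call:
step_arm --commands '[{"travel":[0,-0.0053,-0.0089],"turn":[0,0,0]},{"travel":[0,-0.0126,-0.0164],"turn":[0,0,0]},{"travel":[0,-0.0204,-0.0233],"turn":[0,0,0]},{"travel":[0,-0.0287,-0.0297],"turn":[0,0,0]},{"travel":[0,-0.0374,-0.0354],"turn":[0,0,0]}]'

```text
time: 5.2
position: [0.529, -0.1796, 0.2423]
tool_rot: [3.086, 0.566, 0.007]
ft_force: [5.2, -4.7, 3.2]
grip_width: 0.2
grip_force: 15.0
```

Call:
step_arm --commands '[{"travel":[0,-0.0081,-0.0046],"turn":[0,0,0]},{"travel":[0,-0.0164,-0.0087],"turn":[0,0,0]},{"travel":[0,-0.025,-0.0123],"turn":[0,0,0]},{"travel":[0,-0.0338,-0.0154],"turn":[0,0,0]},{"travel":[0,-0.0427,-0.0179],"turn":[0,0,0]}]'

```text
time: 5.7
position: [0.5132, -0.1382, 0.2596]
tool_rot: [3.089, 0.567, 0.005]
ft_force: [4.0, -0.5, 2.8]
grip_width: 0.195
grip_force: 15.0
```

Call:
step_arm --commands '[{"travel":[0,0,0],"turn":[0,0,0]},{"travel":[0,0,0],"turn":[0,0,0]}]'

```text
time: 5.9
position: [0.513, -0.1375, 0.2596]
tool_rot: [-3.089, -0.569, -0.004]
ft_force: [3.5, -1.0, 6.2]
grip_width: 0.2
grip_force: 15.0
```

```bash
python3 - <<'E'
from h import *
rep()
E
```

```text
t 5.9 pos [ 0.513  -0.1375  0.2596] stand xz mm -35.5 y -0.8 z 149.6 a 76.2
F [ 3.48 -1.02  6.23] F along x -2.17 grip 0.20035136229048905 15.003391206264496 q [-0.46  0.05  0.7   1.74 -0.03  1.37 -0.96]
sx in tool [ 5.2e-03 -1.0e+00  1.0e-04] down in tool [-2.6e-03  1.0e-04  1.0e+00]
```

Call:
step_arm --commands '[{"travel":[0.001,-0.005,-0.003],"turn":[0,0,0]},{"travel":[0.001,-0.01,-0.004],"turn":[0,0,0]},{"travel":[0.001,-0.015,-0.005],"turn":[0,0,0]},{"travel":[0.001,-0.02,-0.0055],"turn":[0,0,0]},{"travel":[0.001,-0.025,-0.006],"turn":[0,0,0]}]'

```text
time: 6.4
position: [0.5044, -0.1145, 0.2647]
tool_rot: [3.089, 0.567, 0.001]
ft_force: [3.6, -0.8, 1.8]
grip_width: 0.201
grip_force: 15.0
```

Call:
step_arm --commands '[{"travel":[0,-0.003,-0.0002],"turn":[0,0,0]},{"travel":[0,-0.006,-0.0003],"turn":[0,0,0]},{"travel":[0,-0.006,-0.0003],"turn":[0,0,0]}]'

```text
time: 6.7
position: [0.5018, -0.1079, 0.2647]
tool_rot: [-3.088, -0.569, 0.001]
ft_force: [1.8, 1.6, 2.7]
grip_width: 0.199
grip_force: 15.0
```

Call:
step_arm --commands '[{"travel":[0,-0.003,0],"turn":[0,0,0]},{"travel":[0,-0.005,0],"turn":[0,0,0]},{"travel":[0,-0.005,0],"turn":[0,0,0]}]'

```text
time: 7.0
position: [0.5004, -0.1042, 0.2648]
tool_rot: [-3.09, -0.568, -0.0]
ft_force: [4.4, 0.6, 1.8]
grip_width: 0.199
grip_force: 15.0
```

```bash
python3 - <<'E'
from h import *
rep()
E
```

```text
t 7.0 pos [ 0.5004 -0.1042  0.2648] stand xz mm 0.1 y -0.7 z 154.8 a 90.0
F [4.37 0.62 1.85] F along x -0.95 grip 0.19897426563279552 14.998227953910828 q [-0.51 -0.01  0.66  1.77  0.    1.38 -1.05]
sx in tool [ 4.2e-03 -1.0e+00  1.0e-04] down in tool [-1.e-04  1.e-04  1.e+00]
```

Call:
step_arm --commands '[{"travel":[0,-0.002,0],"turn":[0,0,0]},{"travel":[0,-0.002,0],"turn":[0,0,0]}]'

```text
time: 7.2
position: [0.5001, -0.1035, 0.2648]
tool_rot: [3.088, 0.566, 0.002]
ft_force: [5.6, -2.5, 1.4]
grip_width: 0.203
grip_force: 15.0
```

```bash
python3 - <<'E'
from h import *
rep()
E
```

```text
t 7.2 pos [ 0.5001 -0.1035  0.2648] stand xz mm 0.8 y -0.7 z 154.8 a 90.3
F [ 5.61 -2.47  1.35] F along x -4.29 grip 0.20306198711695275 14.995399117469788 q [-0.51 -0.01  0.66  1.77  0.01  1.38 -1.06]
sx in tool [ 0.0033 -1.     -0.002 ] down in tool [-6.e-04 -2.e-03  1.e+00]
```

Call:
step_arm --commands '[{"travel":[0,-0.002,0],"turn":[0,0,0]},{"travel":[0,-0.002,0],"turn":[0,0,0]}]'

```text
time: 7.4
position: [0.4994, -0.1018, 0.2649]
tool_rot: [3.088, 0.565, 0.002]
ft_force: [4.8, -2.4, 0.7]
grip_width: 0.199
grip_force: 15.0
```

```bash
python3 - <<'E'
from h import *
import cv2
rep()
im=[cv2.resize(ctrl.get_image(n)[y:y+h,x:x+w,::-1].copy(),None,fx=f,fy=f,interpolation=cv2.INTER_CUBIC) for n,x,y,w,h,f in(('scene',215,100,110,130,4),('scene',260,185,45,45,8))]
c=np.zeros((520,800,3),np.uint8);c[:520,:440]=im[0];c[:360,440:800]=im[1];cv2.imwrite("pics/g3.png",c)
E
```

```text
t 7.4 pos [ 0.4994 -0.1018  0.2649] stand xz mm 2.6 y -0.7 z 154.9 a 91.0
F [ 4.78 -2.4   0.7 ] F along x -3.93 grip 0.19890923324891424 14.994025379419327 q [-0.51 -0.01  0.66  1.77  0.01  1.38 -1.06]
sx in tool [ 0.003  -1.     -0.0022] down in tool [-8.0e-04 -2.2e-03  1.0e+00]
```

View pics/g3.png

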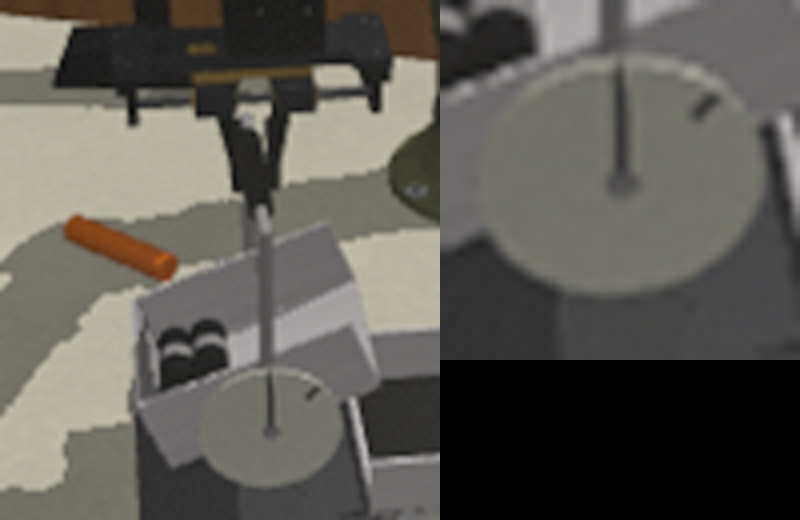

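Call:
step_arm --commands '[{"travel":[0,0,0],"turn":[0,0,0]},{"travel":[0,0,0],"turn":[0,0,0]},{"travel":[0,0,0],"turn":[0,0,0]}]'

```text
time: 7.8
position: [0.4994, -0.1018, 0.2649]
tool_rot: [3.088, 0.565, 0.002]
ft_force: [5.8, -3.6, 0.8]
grip_width: 0.197
grip_force: 15.0
```

```bash
python3 - <<'E'
from h import *
rep()
for a,b in((1.586,1.846),(1.846,2.106),(2.106,2.366)): rows(a,b)
E
```

```text
t 7.8 pos [ 0.4994 -0.1018  0.2649] stand xz mm 2.6 y -0.7 z 154.9 a 91.0
F [ 5.82 -3.55  0.79] F along x -5.37 grip 0.19658322306960896 14.994055330753326 q [-0.51 -0.01  0.66  1.77  0.01  1.38 -1.06]
sx in tool [ 0.0029 -1.     -0.0021] down in tool [-8.0e-04 -2.1e-03  1.0e+00]
[0, -0.0078, 0.0003] [0, -0.0156, 0.001] [0, -0.0233, 0.0022] [0, -0.0309, 0.0037] [0, -0.0385, 0.0056] 1.846
[0, -0.0074, 0.0023] [0, -0.0148, 0.005] [0, -0.0219, 0.0081] [0, -0.0289, 0.0115] [0, -0.0357, 0.0153] 2.106
[0, -0.0066, 0.0042] [0, -0.013, 0.0086] [0, -0.0191, 0.0135] [0, -0.025, 0.0186] [0, -0.0306, 0.024] 2.366
```

Call:
step_arm --commands '[{"travel":[0,-0.0078,0.0003],"turn":[0,0,0]},{"travel":[0,-0.0156,0.001],"turn":[0,0,0]},{"travel":[0,-0.0233,0.0022],"turn":[0,0,0]},{"travel":[0,-0.0309,0.0037],"turn":[0,0,0]},{"travel":[0,-0.0385,0.0056],"turn":[0,0,0]}]'

```text
time: 8.3
position: [0.4858, -0.0664, 0.2597]
tool_rot: [3.088, 0.564, 0.002]
ft_force: [4.4, -3.8, 3.6]
grip_width: 0.201
grip_force: 15.0
```

Call:
step_arm --commands '[{"travel":[0,-0.0074,0.0023],"turn":[0,0,0]},{"travel":[0,-0.0148,0.005],"turn":[0,0,0]},{"travel":[0,-0.0219,0.0081],"turn":[0,0,0]},{"travel":[0,-0.0289,0.0115],"turn":[0,0,0]},{"travel":[0,-0.0357,0.0153],"turn":[0,0,0]}]'

```text
time: 8.8
position: [0.473, -0.0332, 0.2443]
tool_rot: [3.088, 0.564, 0.002]
ft_force: [3.6, -4.7, 3.9]
grip_width: 0.201
grip_force: 15.0
```

```bash
python3 - <<'E'
from h import *
rep()
E
```

```text
t 8.8 pos [ 0.473  -0.0332  0.2443] stand xz mm 76.2 y -0.1 z 134.3 a 120.5
F [ 3.64 -4.73  3.88] F along x -5.71 grip 0.20073224519091326 14.998254776000977 q [-0.58 -0.09  0.56  1.88  0.05  1.34 -1.24]
sx in tool [ 0.0022 -1.     -0.0031] down in tool [-4.0e-04 -3.1e-03  1.0e+00]
```

Call:
step_arm --commands '[{"travel":[0,-0.0066,0.0042],"turn":[0,0,0]},{"travel":[0,-0.013,0.0086],"turn":[0,0,0]},{"travel":[0,-0.0191,0.0135],"turn":[0,0,0]},{"travel":[0,-0.025,0.0186],"turn":[0,0,0]},{"travel":[0,-0.0306,0.024],"turn":[0,0,0]}]'

```text
time: 9.3
position: [0.462, -0.0045, 0.22]
tool_rot: [3.088, 0.564, 0.001]
ft_force: [4.0, -3.5, 3.6]
grip_width: 0.197
grip_force: 15.0
```

Call:
step_arm --commands '[{"travel":[0,0,0],"turn":[0,0,0]},{"travel":[0,0,0],"turn":[0,0,0]},{"travel":[0,0,0],"turn":[0,0,0]},{"travel":[0,0,0],"turn":[0,0,0]},{"travel":[0,0,0],"turn":[0,0,0]}]'

```text
time: 9.8
position: [0.4619, -0.0043, 0.2198]
tool_rot: [3.088, 0.565, -0.0]
ft_force: [4.3, -2.5, 1.5]
grip_width: 0.2
grip_force: 15.0
```

Call:
step_arm --commands '[{"travel":[0,0,0],"turn":[0,0,0]},{"travel":[0,0,0],"turn":[0,0,0]},{"travel":[0,0,0],"turn":[0,0,0]},{"travel":[0,0,0],"turn":[0,0,0]},{"travel":[0,0,0],"turn":[0,0,0]}]'

```text
time: 10.3
position: [0.4619, -0.0042, 0.2198]
tool_rot: [3.088, 0.565, -0.0]
ft_force: [5.2, -3.4, 2.2]
grip_width: 0.197
grip_force: 15.0
```

```bash
python3 - <<'E'
from h import *
import cv2
rep()
im=ctrl.get_image('scene')[100:240,200:370,::-1]
cv2.imwrite("pics/g4.png",cv2.resize(im,None,fx=4,fy=4,interpolation=cv2.INTER_CUBIC))
E
```

```text
t 10.3 pos [ 0.4619 -0.0042  0.2198] stand xz mm 107.2 y 0.2 z 109.8 a 135.6
F [ 5.21 -3.38  2.21] F along x -5.0 grip 0.19738278823653452 14.995922148227692 q [-0.61 -0.1   0.53  1.94  0.06  1.29 -1.31]
sx in tool [ 0.0027 -1.     -0.0019] down in tool [ 5.0e-04 -1.9e-03  1.0e+00]
```

View pics/g4.png

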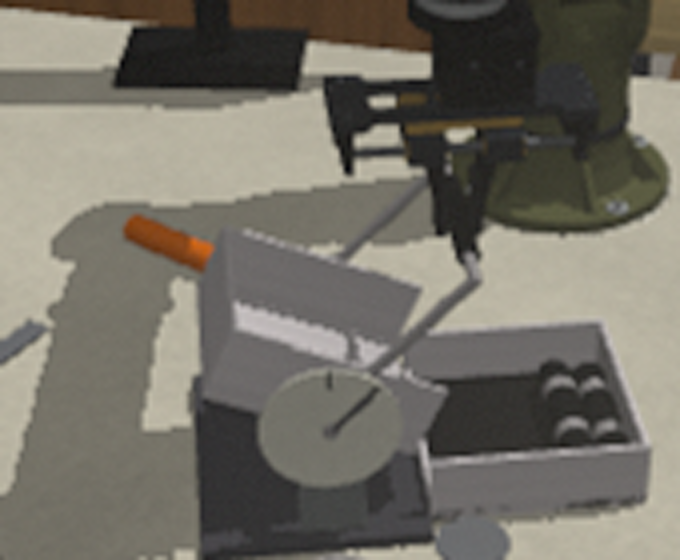

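The pointer is at the 45° mark and both tubes lie in the tray, at about (560,395) and (597,395). I'll lower along the same arc.

Call:
step_arm --commands '[{"travel":[0,0.0056,-0.0054],"turn":[0,0,0]},{"travel":[0,0.0115,-0.0105],"turn":[0,0,0]},{"travel":[0,0.0176,-0.0154],"turn":[0,0,0]},{"travel":[0,0.024,-0.0198],"turn":[0,0,0]},{"travel":[0,0.0306,-0.024],"turn":[0,0,0]}]'

```text
time: 10.85
position: [0.4718, -0.0328, 0.243]
tool_rot: [3.089, 0.565, -0.004]
ft_force: [3.9, -2.8, -3.4]
grip_width: 0.201
grip_force: 15.0
```

Call:
step_arm --commands '[{"travel":[0,0.0068,-0.0038],"turn":[0,0,0]},{"travel":[0,0.0138,-0.0072],"turn":[0,0,0]},{"travel":[0,0.0209,-0.0103],"turn":[0,0,0]},{"travel":[0,0.0283,-0.013],"turn":[0,0,0]},{"travel":[0,0.0357,-0.0153],"turn":[0,0,0]}]'

```text
time: 11.35
position: [0.4843, -0.0655, 0.2589]
tool_rot: [-3.09, -0.567, 0.004]
ft_force: [-3.3, -4.2, -0.9]
grip_width: 0.198
grip_force: 15.0
```

Call:
step_arm --commands '[{"travel":[0,0.0076,-0.0019],"turn":[0,0,0]},{"travel":[0,0.0152,-0.0034],"turn":[0,0,0]},{"travel":[0,0.0229,-0.0046],"turn":[0,0,0]},{"travel":[0,0.0305,-0.0053],"turn":[0,0,0]},{"travel":[0,0.036,-0.0056],"turn":[0,0,0]}]'

```text
time: 11.85
position: [0.4979, -0.0991, 0.2647]
tool_rot: [-3.09, -0.566, 0.001]
ft_force: [-4.6, -2.3, -0.0]
grip_width: 0.201
grip_force: 15.0
```

Call:
step_arm --commands '[{"travel":[0,0,0],"turn":[0,0,0]},{"travel":[0,0,0],"turn":[0,0,0]}]'

```text
time: 12.05
position: [0.498, -0.0993, 0.2647]
tool_rot: [3.089, 0.566, -0.001]
ft_force: [-4.6, -4.1, -1.1]
grip_width: 0.199
grip_force: 15.0
```

```bash
python3 - <<'E'
from h import *
rep()
E
```

```text
t 12.05 pos [ 0.498  -0.0993  0.2647] stand xz mm 5.5 y -0.2 z 154.7 a 92.1
F [-4.64 -4.06 -1.12] F along x -2.17 grip 0.19913575178463117 15.00400498509407 q [-0.51 -0.02  0.66  1.78  0.01  1.38 -1.07]
sx in tool [ 3.e-03 -1.e+00 -9.e-04] down in tool [ 8.e-04 -9.e-04  1.e+00]
```

Call:
step_arm --commands '[{"travel":[0,0.001,0],"turn":[0,0,0]},{"travel":[0,0.0025,0],"turn":[0,0,0]},{"travel":[0,0.0025,0],"turn":[0,0,0]}]'

```text
time: 12.35
position: [0.4987, -0.1011, 0.2647]
tool_rot: [3.09, 0.567, -0.001]
ft_force: [-4.4, -3.7, -0.3]
grip_width: 0.203
grip_force: 15.0
```

Call:
step_arm --commands '[{"travel":[0,0,0],"turn":[0,0,0]},{"travel":[0,0,0],"turn":[0,0,0]},{"travel":[0,0,0],"turn":[0,0,0]},{"travel":[0,0,0],"turn":[0,0,0]}]' --gripper 0.5

```text
time: 12.75
position: [0.4997, -0.0995, 0.2651]
tool_rot: [-3.089, -0.569, -0.003]
ft_force: [-0.4, 0.6, 0.6]
grip_width: 0.456
grip_force: 0.0
```

Call:
step_arm --commands '[{"travel":[0,0,-0.02],"turn":[0,0,0]},{"travel":[0,0,-0.045],"turn":[0,0,0]},{"travel":[0,0,-0.075],"turn":[0,0,0]},{"travel":[0,0,-0.1],"turn":[0,0,0]},{"travel":[0,0,-0.1],"turn":[0,0,0]}]'

```text
time: 13.25
position: [0.5009, -0.1003, 0.3685]
tool_rot: [3.089, 0.569, 0.011]
ft_force: [0.3, 0.2, -0.4]
grip_width: 0.501
grip_force: 0.0
```

```bash
python3 - <<'E'
from h import *
import cv2
rep()
im=ctrl.get_image('scene')[100:240,200:370,::-1]
cv2.imwrite("pics/g5.png",cv2.resize(im,None,fx=4,fy=4,interpolation=cv2.INTER_CUBIC))
E
```

```text
t 13.25 pos [ 0.5009 -0.1003  0.3685] stand xz mm 3.5 y -2.6 z 258.5 a 90.8
F [ 0.34  0.21 -0.38] F along x 0.08 grip 0.5006143424915365 0.0 q [-0.52 -0.04  0.65  1.59  0.02  1.58 -1.08]
sx in tool [ 0.0049 -1.     -0.0017] down in tool [-0.0071 -0.0018  1.    ]
```

View pics/g5.png

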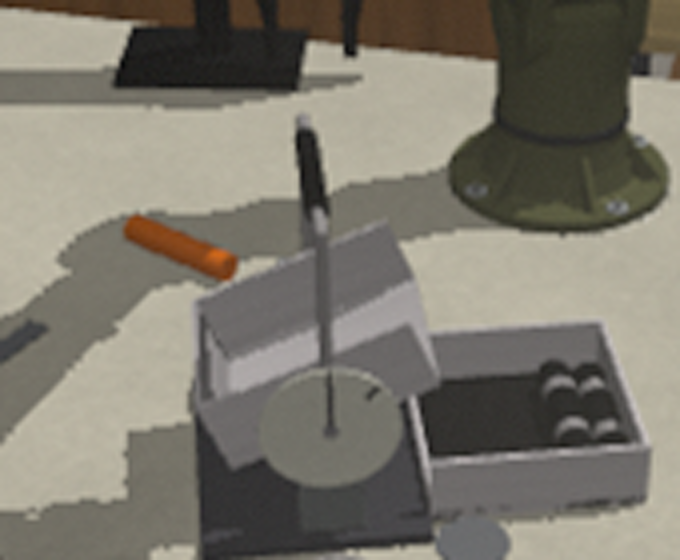

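```bash
python3 - <<'E'
from bench import ctrl
print(ctrl.close_job())
E
```

```text
the job is handed in; nothing more can be done
None
```

The handle locked upright, the tub was tipped to about 45° and lowered gently back to level, both tubes ended up in the tray, and the job is handed in; the hand-in gave no verdict, so this rests on the last picture and force readings.

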